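# Fit the painting mask onto the sloping stand

### The job

Pick up the orange house-front painting mask by its black rib and lower it over the two steel pins of the sloping wooden stand, roof edge up the slope, until it lies flush on the stand's frame. Keep hold of it until it is down rather than dropping it, then let go and leave it lying there. Do not disturb the paint pots, the model houses or the jar.

Things in the scene. Friction and masses are not known exactly. Their poses are not given: they have to be found in the camera images.
- mask: Loose flat orange plate 130 (x) x 150 (y) x 6 mm, 110-225 g, flat on the table. Origin: centre of underside; +x to the roof edge (red stripe; chimney tab sticking out 20 mm at y +30), +y left, +z up. Black grip rib on top, centred: 50 mm along x, 16 mm wide in y, from 6 to 40 mm above the underside. Two 13 mm through holes at x +40, y +-60; four windows at x -35 and +5, y +-38.
- bed: Bed of the fixed wooden stand, 150 x 160 mm, sloping 30 degrees: -x edge low, facing the robot give or take some yaw. Origin: centre of its frame's top plane, where the mask's underside rests, 85 mm above the table; +x up the slope, +y left, +z square out of it. The seated mask's frame coincides with this. A plaster house front lies 2 mm below the plane. Base board 180 x 170 mm.
- pin_left (a point): Foot of the left steel locating pin, on the bed's frame plane at bed x = +40, y = +60 mm. The pin stands square to the slope, 10 mm in diameter up to 12 mm, then tapering to 4 mm across at its tip, 18 mm out of the plane.
- pin_right (a point): Foot of the right steel pin, same pin, at bed x = +40, y = -60 mm.
- hole_left (a point): Centre of the mask's left hole, in its underside plane: mask x = +40, y = +60 mm; belongs on the left pin.
- hole_right (a point): Centre of the mask's right hole, in its underside plane: mask x = +40, y = -60 mm; belongs on the right pin.
- pot_yellow: Loose bystander, leave it where it stands. Origin at the centre of its underside. Yellow plastic paint pot with white lid, 60 mm across, 38 mm high.
- pot_red: Loose bystander, leave it where it stands. Origin at the centre of its underside. Red plastic paint pot with white lid, 60 mm across, 38 mm high.
- pot_green: Loose bystander, leave it where it stands. Origin at the centre of its underside. Green plastic paint pot with white lid, 60 mm across, 38 mm high.
- pot_blue: Loose bystander, leave it where it stands. Origin at the centre of its underside. Blue plastic paint pot with white lid, 60 mm across, 38 mm high.
- house_red: Loose bystander, leave it where it stands. Origin at the centre of its underside. Model house, brick-red with terracotta roof, 54 x 70 mm, about 115 mm high.
- house_white: Loose bystander, leave it where it stands. Origin at the centre of its underside. Model house, white with terracotta roof, 54 x 70 mm, about 115 mm high.
- jar: Loose bystander, leave it where it stands. Origin at the centre of its underside. Amber glass jar with brass lid, 66 mm across, 85 mm high.

How it is judged:
By the outcome, as a careful person would: the job done as asked, in the order asked, and still so for the second after the job is handed in, with the robot touching nothing.
It also fails if it takes over 43 s, if anything falls off the work surface, if the arm or the gripper's body presses on something with over 40 N, if the wrist force passes 120 N, or if a joint passes its speed limit or range.

### The arm

A 7-joint arm with a two-finger parallel gripper is mounted at the origin on the work surface. World frame = base frame: x ahead of the robot, y to its left, z up, the work surface at z = 0. Lengths are in m, angles in rad, forces in N, time in s.
With the tool pointing down it reaches from about 0.375 to 0.925 m from the base axis. Payload 3.1 kg.
Tool frame: the origin (TCP) lies at the very end of the fingers, on their centre line; the grasp point (between the pads) lies 19 mm behind it; z points along the fingers, y is the line along which they close (so a half turn about z gives the same grasp; the last joint's range is limited). The gripper opens to 85 mm and grips with 20 to 120 N. Pads are 22 mm wide; open, the fingers measure 114 mm over their backs; the gripper's body (76 mm by 85 mm) begins 54 mm behind the grasp point. The pads swing forward as they close: fully open they stand 13 mm farther back than shut.
Start: joints at [-1.439, 0.383, 0.044, 1.598, -0.018, 1.161, -0.05], TCP at [0.148, 0.633, 0.231] pointing down, gripper open.
Joint ranges: [-2.61, 2.61], [-0.41, 2.15], [-1.48, 1.57], [0, 2.5], [-1.57, 4.71], [0.05, 1.97], [-2.85, 2.85]. Speed limits (rad/s): [2.79, 2.79, 3.14, 3.14, 3.14, 3.14, 3.14].

### API

Orientations are given as a unit quaternion [x, y, z, w].
In Python, from rig import readout, optics, r gives the robot as it stands.
- The arm moves only by the shell command python3 -m jog 'ROWS' [FORCE]. ROWS is JSON, a list of rows, each an object of numbers: "gripper": the closure in counts, from 0 (fully open) to 255 (shut); "dx", "dy", "dz": the shift along the tool's x, y, z each as a share of 20 cm, from -1 to 1; "wx", "wy", "wz": the turn, a rotation vector about the tool's x, y, z each as a share of pi rad, from -1 to 1. A call has 1 to 8 rows; each row is the pose to reach, as a shift and turn from the pose commanded when the call began, along the tool's axes at that moment, turning the shorter way round; what a row does not reach only later rows make up. A row lasts 1/12 s, in which the tool goes at most 41.7 mm and 7.16 degrees, less where a joint would pass 70% of its speed; a pose out of reach is approached as far as the arm can. A call with a number of a shift or a turn outside -1 to 1 is refused whole. A call with a gripper value outside its range is refused whole. The fingers move at their own pace and stop on an object; FORCE is the grip in N (left out, the last holds). Time passes only in rows, so rows that repeat a pose let the fingers close. It gives the time, the measured TCP pose, the force, the opening and the grip force at its end, in the units of the state.
- readout.state(): the state, without advancing time (a new reading comes with each control period).
- optics.get_image(name): name is "side" or "top" or "wrist"; returns the picture (400x640x3 uint8, red, green, blue); there is no depth.
- optics.calibration(name): a dict with "K" (3x3 intrinsics, pixels), "k1" (the pictures are not rectified: a ray, as slopes to the right and down, at radius r is drawn at 1 + k1 r^2 times it, then the intrinsics apply), "view" (4x4, takes a point from world to camera coordinates). Camera axes: x right, y up, looking along -z (the intrinsics and any distortion apply to the point x, -y, -z); pixel columns grow to the right and rows downward; lengths in m; the calibration is good to about 2 mm. A picture is of the moment at which its call begins: read the wrist's pose just before it. calibration takes no time and is no camera call; for the wrist camera it gives the pose at the moment of the call.
- r.hand_in(): hands the job in; it is judged then, once.
The state is a dict: "t": time; "joint_positions": joint angles; "qvel": joint speeds; "effort": joint torques, N m; "position": TCP position; "orientation": TCP orientation; "ft_force": force on the tool from outside, world axes, zero at the start; "wrist_torque": the same for the moment, N m; "grip_width": finger opening in m; "finger_force": force on a finger pad.
Only numpy, scipy, OpenCV 4.12 (cv2) and the standard library are available. Lean on these libraries where they do the work, as an engineer would, in place of code of your own. Each camera call takes 0.05 s, during which the arm holds its last target. There are 200 camera calls.

## Working session

There is one attempt and no reset: what is moved stays moved. The work goes in short steps, Python scripts to look and compute and a shell command to move; the robot and the scene stay as the last step left them, time stands still between calls to the robot, and variables do not carry over. Pictures are saved under pics/ and viewed, at most 10 in all, crops included, and the job is handed in when it is done.

```bash
ls; mkdir -p pics; python3 - <<'E'
from rig import readout, optics, r
import cv2,numpy as np
s=readout.state();print({k:np.round(v,3).tolist() for k,v in s.items()})
for n in("top","side","wrist"):
    im=optics.get_image(n);cv2.imwrite(f"pics/{n}0.png",im[:,:,::-1]);c=optics.calibration(n)
    print(n,np.round(c["K"],1).tolist(),c["k1"],np.round(c["view"],3).tolist())
E
```

```text
pics
{'t': 0.0, 'joint_positions': [-1.439, 0.384, 0.044, 1.6, -0.018, 1.161, -0.05], 'qvel': [-0.001, 0.001, 0.001, 0.001, -0.0, -0.0, 0.001], 'effort': [0.0, -43.346, 1.024, -24.951, 0.011, 0.011, -0.0], 'position': [0.148, 0.632, 0.23], 'orientation': [0.115, 0.993, -0.001, -0.0], 'ft_force': [-0.594, -0.267, -0.309], 'wrist_torque': [-0.04, 0.009, -0.019], 'finger_force': 0.0, 'grip_width': 0.086}
top [[467.5, 0.0, 314.8], [0.0, 467.5, 193.7], [0.0, 0.0, 1.0]] -0.07129906251819804 [[0.024, -1.0, 0.001, -0.035], [0.988, 0.024, 0.15, -0.649], [-0.15, -0.002, 0.989, -1.153], [0.0, 0.0, 0.0, 1.0]]
side [[434.8, 0.0, 313.8], [0.0, 434.8, 198.3], [0.0, 0.0, 1.0]] 0.016552489030594073 [[1.0, -0.01, 0.016, -0.631], [-0.005, 0.672, 0.741, -0.054], [-0.018, -0.741, 0.671, -1.304], [0.0, 0.0, 0.0, 1.0]]
wrist [[347.8, 0.0, 321.3], [0.0, 347.8, 203.2], [0.0, 0.0, 1.0]] 0.007344967007485728 [[0.227, 0.974, -0.001, -0.649], [-0.921, 0.215, -0.324, 0.042], [-0.315, 0.075, 0.946, -0.381], [0.0, 0.0, 0.0, 1.0]]
```

View pics/top0.png

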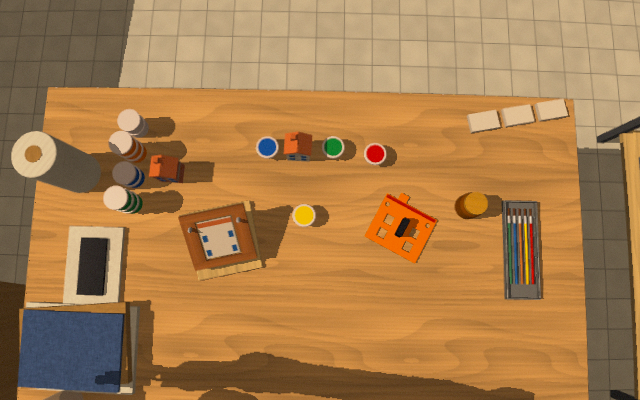

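View pics/side0.png

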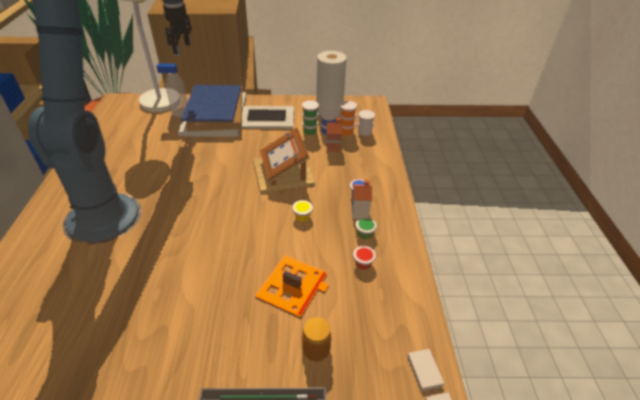

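Top view: the mask is at about (402,228) with its stripe toward upper right, and the stand at about (221,240). The yellow pot stands between them at (304,215). Side view: mask (292,285), stand (282,160). Next I'll enlarge both.

```bash
cat > h.py <<'E'
import numpy as np,cv2
from scipy.optimize import least_squares
from scipy.spatial.transform import Rotation as R
def proj(c,P):
    V=np.array(c["view"]);P=np.atleast_2d(P);q=P@V[:3,:3].T+V[:3,3]
    s=np.c_[q[:,0]/-q[:,2],-q[:,1]/-q[:,2]];s=s*(1+c["k1"]*(s**2).sum(1,keepdims=True))
    K=np.array(c["K"]);return s*[K[0,0],K[1,1]]+K[:2,2]
def ray(c,uv,z):
    "world point at height z seen at pixel uv"
    f=lambda p:proj(c,[p[0],p[1],z])[0]-uv
    return least_squares(f,[.6,0]).x
def tri(obs):
    return least_squares(lambda p:np.concatenate([proj(c,p)[0]-uv for c,uv in obs]),[.6,0,.05])
E
python3 - <<'E'
from h import *
from rig import optics
ct=optics.calibration("top");cs=optics.calibration("side")
for n,uv,z in[("rib",(404,227),.04),("mask",(402,228),.006),("bed",(220,240),.085),("yellow",(304,215),.038),("jar",(472,205),.085),("red",(375,154),.038),("TCPhouseW",(298,145),.1)]:print(n,ray(ct,uv,z).round(3))
print(tri([(ct,(404,227)),(cs,(292,279))]).x, proj(ct,[.148,.632,.23]))
t=cv2.imread("pics/top0.png");s=cv2.imread("pics/side0.png")
z=lambda im,x,y,w,h,k:cv2.resize(im[y:y+h,x:x+w],None,fx=k,fy=k,interpolation=cv2.INTER_CUBIC)
a=np.hstack([z(t,360,185,80,80,5),z(t,172,192,100,100,4)]);b=np.hstack([z(s,250,250,80,40,5)*0+z(s,252,254,80,40,5),z(s,242,120,80,40,5)])
cv2.imwrite("pics/c1.png",a)
E
```

```text
rib [ 0.57  -0.251]
mask [ 0.57  -0.252]
bed [0.523 0.211]
yellow [0.595 0.007]
jar [ 0.625 -0.414]
red [ 0.761 -0.176]
TCPhouseW [0.764 0.025]
[ 0.57189071 -0.25295382  0.02846712] [[  4.85632581 405.61587163]]
```

View pics/c1.png

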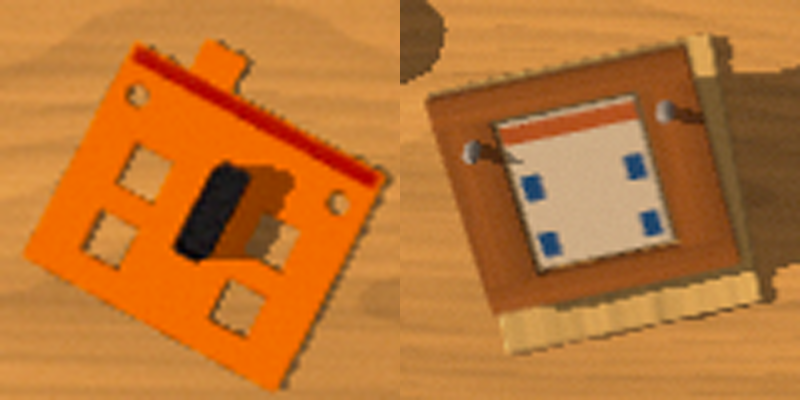

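Crop: mask holes at top pixels (387.4,203.8) and (427.6,225.6), rib ridge along the mask's x. Pin tips at (289.5,230) left and (338,219.5) right in the right crop's scale (÷4 + offset). Fitting poses now.

```bash
cat >> h.py <<'E'
def pose(p): # x,y,z,yaw,slope
    return np.array(p[:3]),R.from_euler("ZY",[p[3],-p[4]])
def fit(c,loc,uv,slope,z,x0):
    f=lambda q:(proj(c,pose([q[0],q[1],z,q[2],slope])[1].apply(loc)+[q[0],q[1],z])-uv).ravel()
    r=least_squares(f,x0,loss="soft_l1");return r.x,np.abs(r.fun).max()
def rel(p0,R0,p1,R1):
    "row numbers for going from tool pose 0 to 1"
    d=R0.inv().apply(np.array(p1)-p0)/.2;w=(R0.inv()*R1).as_rotvec()/np.pi
    return "d",d.round(4).tolist(),"w",w.round(4).tolist()
E
python3 - <<'E'
from h import *
from rig import optics,readout
ct=optics.calibration("top")
o=np.array([360,185]);uv=np.array([(135,42),(387,177),(280,390),(22,258),(137,94),(338,203)])/5+o-.4
loc=np.array([(65,75,6),(65,-75,6),(-65,-75,6),(-65,75,6),(40,60,3),(40,-60,3)])/1e3
print("mask",fit(ct,loc,uv,0,0,[.57,-.25,0]))
o=np.array([172,192]);uv=np.array([(470,152),(664,110),(427,98),(685,45),(742,262),(495,318)])*1.
uv[:,0]-=400;uv=uv/4+o-.4
loc=np.array([(40,60,18),(40,-60,18),(75,80,0),(75,-80,0),(-75,-80,0),(-75,80,0)])/1e3
print("bed",fit(ct,loc,uv,np.pi/6,.085,[.52,.21,0]))
s=readout.state();c=optics.calibration("wrist");V=np.array(c["view"])
Rt=R.from_quat(s["orientation"]);print("cam in tool",Rt.inv().apply(-V[:3,:3].T@V[:3,3]-s["position"]),"axis",Rt.inv().apply(-V[2,:3]),"up",Rt.inv().apply(V[1,:3]))
print(Rt.as_matrix().round(3))
E
```

```text
mask (array([ 0.5708885 , -0.24871402, -0.46808002]), np.float64(0.6484518535231416))
bed (array([0.53103175, 0.21541398, 0.23290612]), np.float64(1.751458578248446))
cam in tool [ 8.39287626e-02  4.21042115e-05 -1.43078281e-01] axis [-0.32377128  0.00098466  0.94613487] up [ 9.46135225e-01 -2.38235319e-04  3.23771648e-01]
[[-0.974  0.228 -0.   ]
 [ 0.228  0.974 -0.002]
 [-0.    -0.002 -1.   ]]
```

```bash
cat >> h.py <<'E'
def down(yaw,slope=0): # tool orientation matching an object frame (x back, z into it)
    return R.from_euler("ZY",[yaw,-slope])*R.from_euler("y",np.pi)
E
python3 - <<'E'
from h import *
p0=np.array([.148,.633,.231]);R0=R.from_quat([0.115,0.993,-0.001,0])
print(rel(p0,R0,[.50,.25,.23],down(.233)))
E
```

```text
('d', [-2.1511, -1.462, 0.0084], 'w', [-0.0006, -0.0001, -0.1476])
```

```bash
python3 -m jog '[{"dx":-0.24,"dy":-0.16,"gripper":0},{"dx":-0.45,"dy":-0.31},{"dx":-0.65,"dy":-0.45},{"dx":-0.85,"dy":-0.59},{"dx":-0.95,"dy":-0.65},{"dx":-0.95,"dy":-0.65}]'; python3 -m jog '[{"dx":-0.2,"dy":-0.14},{"dx":-0.4,"dy":-0.27},{"dx":-0.6,"dy":-0.41},{"dx":-0.8,"dy":-0.54},{"dx":-0.95,"dy":-0.65},{"dx":-0.95,"dy":-0.65}]'; python3 -m jog '[{"dx":-0.12,"dy":-0.08,"wz":-0.03},{"dx":-0.25,"dy":-0.16,"wz":-0.06},{"dx":-0.25,"dy":-0.16,"wz":-0.1},{"dx":-0.25,"dy":-0.16,"wz":-0.148},{"dx":-0.25,"dy":-0.16,"wz":-0.148},{"dx":-0.25,"dy":-0.16,"wz":-0.148}]'
```

```text
schema error: expected keys gripper, dx, dy, dz, wx, wy, wz
schema error: expected keys gripper, dx, dy, dz, wx, wy, wz
schema error: expected keys gripper, dx, dy, dz, wx, wy, wz
```

```bash
python3 -m jog '[{"gripper":0,"dx":-0.48,"dy":-0.33,"dz":0,"wx":0,"wy":0,"wz":0},{"gripper":0,"dx":-0.48,"dy":-0.33,"dz":0,"wx":0,"wy":0,"wz":0},{"gripper":0,"dx":-0.48,"dy":-0.33,"dz":0,"wx":0,"wy":0,"wz":0},{"gripper":0,"dx":-0.95,"dy":-0.65,"dz":0,"wx":0,"wy":0,"wz":0},{"gripper":0,"dx":-0.95,"dy":-0.65,"dz":0,"wx":0,"wy":0,"wz":0},{"gripper":0,"dx":-0.95,"dy":-0.65,"dz":0,"wx":0,"wy":0,"wz":0}]'
```

```text
t: 0.65
position: [0.3064, 0.4592, 0.2309]
orientation: [0.116, 0.993, -0.001, 0.0]
ft_force: [-0.1, 0.5, -0.6]
grip_width: 0.0851
finger_force: 0.0
```

```bash
python3 -m jog '[{"gripper":0,"dx":-0.95,"dy":-0.65,"dz":0,"wx":0,"wy":0,"wz":0},{"gripper":0,"dx":-0.95,"dy":-0.65,"dz":0,"wx":0,"wy":0,"wz":0},{"gripper":0,"dx":-0.95,"dy":-0.65,"dz":0,"wx":0,"wy":0,"wz":0},{"gripper":0,"dx":-0.95,"dy":-0.65,"dz":0,"wx":0,"wy":0,"wz":0},{"gripper":0,"dx":-0.95,"dy":-0.65,"dz":0,"wx":0,"wy":0,"wz":0},{"gripper":0,"dx":-0.95,"dy":-0.65,"dz":0,"wx":0,"wy":0,"wz":0}]'; python3 -m jog '[{"gripper":0,"dx":-0.12,"dy":-0.08,"dz":0,"wx":0,"wy":0,"wz":-0.03},{"gripper":0,"dx":-0.25,"dy":-0.16,"dz":0,"wx":0,"wy":0,"wz":-0.07},{"gripper":0,"dx":-0.25,"dy":-0.16,"dz":0,"wx":0,"wy":0,"wz":-0.11},{"gripper":0,"dx":-0.25,"dy":-0.16,"dz":0,"wx":0,"wy":0,"wz":-0.148},{"gripper":0,"dx":-0.25,"dy":-0.16,"dz":0,"wx":0,"wy":0,"wz":-0.148},{"gripper":0,"dx":-0.25,"dy":-0.16,"dz":0,"wx":0,"wy":0,"wz":-0.148},{"gripper":0,"dx":-0.25,"dy":-0.16,"dz":0,"wx":0,"wy":0,"wz":-0.148}]'
cat > snap.py <<'E'
import sys,pickle,cv2,numpy as np
from rig import optics,readout
n=sys.argv[1];c=optics.calibration("wrist");s=readout.state();im=optics.get_image("wrist")
cv2.imwrite(f"pics/{n}.png",im[:,:,::-1]);pickle.dump((c,s),open(f"{n}.pkl","wb"))
print(np.round(s["position"],4),np.round(s["qvel"],3).max(),np.round(s["joint_positions"],2))
E
python3 snap.py w1
```

```text
t: 1.15
position: [0.4626, 0.2871, 0.2313]
orientation: [0.118, 0.993, -0.001, 0.001]
ft_force: [1.1, -0.7, 0.4]
grip_width: 0.0851
finger_force: 0.0
t: 1.73
position: [0.4997, 0.251, 0.231]
orientation: [-0.117, 0.993, -0.0, -0.0]
ft_force: [-1.6, 0.8, -0.1]
grip_width: 0.0852
finger_force: 0.0
[0.4997 0.251  0.231 ] 0.01 [-0.79  0.21  0.29  1.83 -0.07  1.11  1.33]
```

View pics/w1.png

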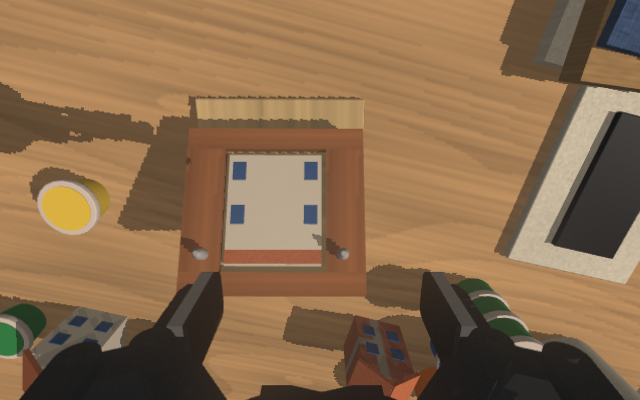

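Wrist view: bed corners near (190,129), (362,129), (366,296), (178,293); pins at about (201,254) and (345,254). I'll take a second view from a different place.

```bash
python3 -m jog '[{"gripper":0,"dx":0.1,"dy":-0.45,"dz":0.1,"wx":0,"wy":0,"wz":0},{"gripper":0,"dx":0.1,"dy":-0.45,"dz":0.1,"wx":0,"wy":0,"wz":0},{"gripper":0,"dx":0.1,"dy":-0.45,"dz":0.1,"wx":0,"wy":0,"wz":0},{"gripper":0,"dx":0.1,"dy":-0.45,"dz":0.1,"wx":0,"wy":0,"wz":0},{"gripper":0,"dx":0.1,"dy":-0.45,"dz":0.1,"wx":0,"wy":0,"wz":0}]'
python3 snap.py w2; python3 - <<'E'
from h import *
import pickle
P,Rr=pose([.531,.2154,.085,.233,np.pi/6]);loc=np.array([(40,60,18),(40,-60,18),(75,80,0),(75,-80,0),(-75,-80,0),(-75,80,0)])/1e3
o=[]
for n in("w1","w2"):
    c,s=pickle.load(open(n+".pkl","rb"));uv=proj(c,Rr.apply(loc)+P);print(n,uv.round(0).tolist())
    im=cv2.imread(f"pics/{n}.png");m=uv.mean(0).astype(int)-[100,105];m=np.maximum(m,0);print(m)
    o.append(cv2.resize(im[m[1]:m[1]+210,m[0]:m[0]+200],(400,420),interpolation=cv2.INTER_CUBIC))
    t=[]
    for u in uv[:2]:
        a=u.astype(int)-[20,20];print("pin crop",a);t.append(cv2.resize(im[a[1]:a[1]+36,a[0]:a[0]+40],(200,180),interpolation=cv2.INTER_CUBIC))
    o[-1]=np.vstack([o[-1][:420],np.hstack(t)])
cv2.imwrite("pics/c2.png",np.hstack(o))
E
```

```text
t: 2.2
position: [0.5016, 0.1579, 0.2112]
orientation: [-0.116, 0.993, 0.0, -0.0]
ft_force: [0.6, 0.0, 0.6]
grip_width: 0.0851
finger_force: 0.0
[0.5016 0.1579 0.2112] 0.009 [-0.7   0.17  0.34  1.93 -0.07  1.05  1.48]
w1 [[343.0, 256.0], [195.0, 256.0], [366.0, 298.0], [176.0, 299.0], [189.0, 131.0], [362.0, 131.0]]
[171 123]
pin crop [322 235]
pin crop [175 235]
w2 [[461.0, 290.0], [307.0, 290.0], [481.0, 334.0], [283.0, 334.0], [286.0, 156.0], [466.0, 156.0]]
[280 155]
pin crop [441 270]
pin crop [286 270]
```

View pics/c2.png

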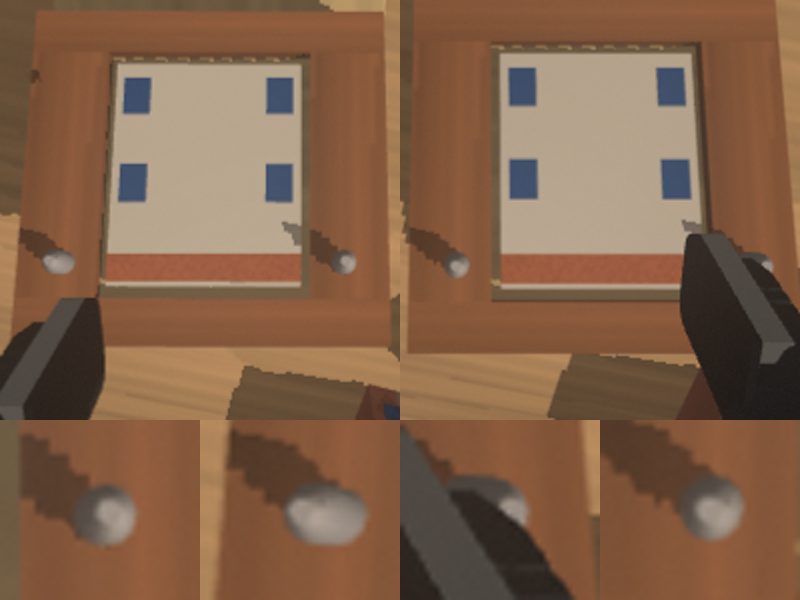

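Zoomed: pin tips at about (344,253.6) and (194,253.5) in w1, and (309,287) in w2. The blue windows are at (240,171)…(310,214) in w1. I'll fit the bed and plan the move to the mask.

```bash
python3 - <<'E'
from h import *
import pickle
c1,_=pickle.load(open("w1.pkl","rb"));c2,s=pickle.load(open("w2.pkl","rb"))
W=[(-35,-38,-2),(-35,38,-2),(5,-38,-2),(5,38,-2)]
A=[((40,60,18),(344,253.6)),((40,-60,18),(194,253.5)),((-75,-80,0),(190,129)),((-75,80,0),(363.5,128)),((75,80,0),(368.5,296.5)),((75,-80,0),(177,295.5))]+list(zip(W,[(239.75,171),(311,171),(237.5,214.5),(310.5,214.5)]))
B=[((40,-60,18),(309,287)),((75,-80,0),(283.5,331))]+list(zip(W,[(341.25,198.5),(415.5,198.5),(341.75,244.5),(418.25,244.5)]))
def f(q,fix=True):
    P,Rr=pose([*q[:4],np.pi/6 if fix else q[4]]);o=[]
    for c,D in((c1,A),(c2,B)):
        l=np.array([d[0] for d in D])/1e3;u=np.array([d[1] for d in D]);o.append((proj(c,Rr.apply(l)+P)-u+.25).ravel())
    return np.concatenate(o)
for fx in(True,False):
    r=least_squares(f,[.53,.21,.085,.23,.52],args=(fx,),loss="soft_l1");print(r.x.round(4));print(f(r.x,fx).reshape(-1,2).round(1).tolist())
R0=R.from_quat(s["orientation"])
m=np.array([.571,-.249,0]);t=down(-.468)
print(rel([.5016,.1579,.2112],down(.233),m+[.009,-.0045,.17],t), (m+[.009,-.0045,.17]))
E
```

```text
[0.529  0.2158 0.0837 0.2323 0.52  ]
[[0.1, -0.5], [2.5, -0.5], [0.4, -0.2], [-0.5, 1.2], [-1.6, -0.4], [0.3, 0.5], [-5.5, 0.1], [6.7, 0.3], [-5.5, -0.0], [7.0, 0.1], [-1.0, 0.5], [0.3, 0.0], [-6.7, -0.0], [5.8, -0.0], [-6.8, -0.2], [5.7, -0.2]]
[0.529  0.2158 0.0837 0.2323 0.5229]
[[0.1, -0.5], [2.5, -0.5], [0.4, -0.2], [-0.5, 1.2], [-1.6, -0.4], [0.3, 0.5], [-5.5, 0.1], [6.6, 0.3], [-5.5, -0.0], [7.0, 0.1], [-1.0, 0.5], [0.3, 0.0], [-6.7, -0.0], [5.8, -0.0], [-6.8, -0.2], [5.7, -0.2]]
('d', [0.0935, -2.0919, 0.206], 'w', [0.0, 0.0, 0.2231]) [ 0.58   -0.2535  0.17  ]
```

```bash
python3 -m jog '[{"gripper":0,"dx":0.04,"dy":-0.95,"dz":0,"wx":0,"wy":0,"wz":0},{"gripper":0,"dx":0.04,"dy":-0.95,"dz":0,"wx":0,"wy":0,"wz":0},{"gripper":0,"dx":0.04,"dy":-0.95,"dz":0,"wx":0,"wy":0,"wz":0},{"gripper":0,"dx":0.04,"dy":-0.95,"dz":0,"wx":0,"wy":0,"wz":0},{"gripper":0,"dx":0.04,"dy":-0.95,"dz":0,"wx":0,"wy":0,"wz":0}]'; python3 -m jog '[{"gripper":0,"dx":0.05,"dy":-1,"dz":0.2,"wx":0,"wy":0,"wz":0.08},{"gripper":0,"dx":0.05,"dy":-1,"dz":0.2,"wx":0,"wy":0,"wz":0.223},{"gripper":0,"dx":0.05,"dy":-1,"dz":0.2,"wx":0,"wy":0,"wz":0.223},{"gripper":0,"dx":0.05,"dy":-1.0,"dz":0.2,"wx":0,"wy":0,"wz":0.223},{"gripper":0,"dx":0.05,"dy":-1.0,"dz":0.2,"wx":0,"wy":0,"wz":0.223},{"gripper":0,"dx":0.05,"dy":-1,"dz":0.2,"wx":0,"wy":0,"wz":0.223},{"gripper":0,"dx":0.05,"dy":-1,"dz":0.2,"wx":0,"wy":0,"wz":0.223}]'
python3 snap.py m1;python3 -m jog '[{"gripper":0,"dx":-0.1,"dy":-0.3,"dz":0.1,"wx":0,"wy":0,"wz":0},{"gripper":0,"dx":-0.1,"dy":-0.3,"dz":0.1,"wx":0,"wy":0,"wz":0},{"gripper":0,"dx":-0.1,"dy":-0.3,"dz":0.1,"wx":0,"wy":0,"wz":0},{"gripper":0,"dx":-0.1,"dy":-0.3,"dz":0.1,"wx":0,"wy":0,"wz":0}]'
python3 snap.py m2; python3 -c "
import cv2,numpy as np
a=[cv2.imread(f'pics/m{i}.png') for i in(1,2)]
cv2.imwrite('pics/c3.png',np.hstack([a[0][0:400,130:530],a[1][0:400,130:530]]))"
```

```text
t: 2.67
position: [0.5396, -0.0316, 0.2122]
orientation: [-0.116, 0.993, -0.001, 0.001]
ft_force: [-0.3, -1.2, 0.4]
grip_width: 0.0853
finger_force: 0.0
t: 3.25
position: [0.5757, -0.2265, 0.1707]
orientation: [0.233, 0.973, -0.001, -0.0]
ft_force: [-0.2, -0.1, 0.3]
grip_width: 0.0856
finger_force: 0.0
[ 0.5757 -0.2265  0.1707] 0.092 [-0.21  0.45  0.66  1.76 -0.31  1.04  1.66]
t: 3.63
position: [0.5665, -0.2864, 0.151]
orientation: [0.23, 0.973, 0.001, -0.0]
ft_force: [-0.2, 0.8, -0.3]
grip_width: 0.0856
finger_force: 0.0
[ 0.5665 -0.2864  0.151 ] 0.004 [-0.09  0.5   0.65  1.73 -0.35  1.03  1.78]
```

View pics/c3.png

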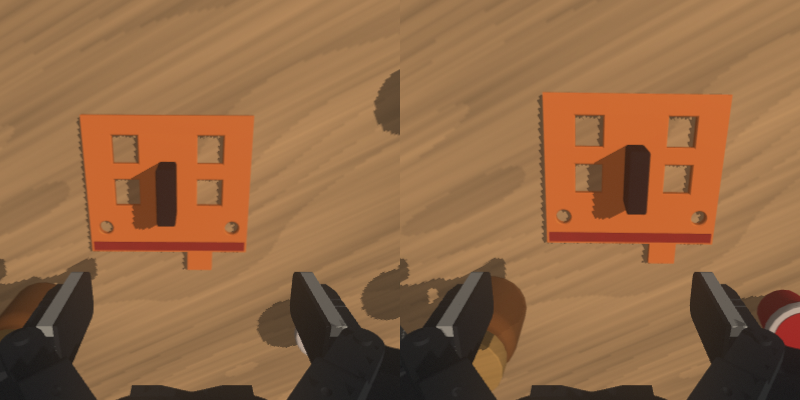

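Mask views: m1 corners at crop (80,115), (254,115), (244,250), (93,249), holes (107,227), (232,228). m2 holes at crop (564,216), (698,217). Fit with height free.

```bash
python3 - <<'E'
from h import *
import pickle
L=np.array([(-65,-75,6),(-65,75,6),(65,75,6),(65,-75,6),(40,-60,3),(40,60,3),(-35,-38,3),(-35,38,3),(5,-38,3),(5,38,3)])/1e3
A=np.array([(80,115),(254,115),(244,250),(93,249),(107,227),(232,228),(125,149),(211,149),(128,192),(210,192)])+[130,0]
B=np.array([(543,93),(732,95),(711,243),(549,241),(564,216),(698,217),(589,131),(682,131),(589,178),(678,179)])-[270,0]
c1,_=pickle.load(open("m1.pkl","rb"));c2,s=pickle.load(open("m2.pkl","rb"))
def f(q):
    P,Rr=pose([*q[:4],0]);X=Rr.apply(L)+P
    return np.concatenate([(proj(c1,X)-A).ravel(),(proj(c2,X)-B).ravel()])
r=least_squares(f,[.57,-.25,0,-.47],loss="soft_l1");print(r.x.round(4));print(f(r.x).reshape(-1,2).round(1).tolist())
P,Rr=pose([*r.x,0]);T=P*[1,1,0]
print(R.from_quat(s["orientation"]).as_matrix().round(3).tolist())
# rib-top check
rib=Rr.apply(np.array([(x,y,z) for z in(40,) for x in(-25,25) for y in(-8,8)])/1e3)+P
print((proj(c1,rib)-[130,0]).round(0).tolist(),(proj(c2,rib)+[270,0]).round(0).tolist())
for z in(.08,.012):print(rel(s["position"],R.from_quat(s["orientation"]),T+[0,0,z],down(r.x[3])))
E
```

```text
[ 0.5719 -0.2484 -0.0009 -0.4725]
[[0.1, -0.1], [0.0, 0.6], [1.8, 1.4], [0.3, 1.8], [0.4, -0.8], [-0.7, -1.3], [0.7, 0.2], [-0.8, 0.5], [0.2, -0.3], [-0.7, 0.1], [-0.1, -0.5], [0.3, -0.7], [1.2, 0.4], [-1.0, 1.0], [0.2, -0.6], [-0.2, -0.5], [0.4, -0.1], [-0.9, 0.8], [0.0, -0.2], [-1.2, -0.4]]
[[-0.895, 0.447, -0.0], [0.447, 0.895, 0.001], [0.001, 0.001, -1.0]]
[[155.0, 170.0], [175.0, 170.0], [157.0, 227.0], [176.0, 227.0]] [[630.0, 151.0], [652.0, 152.0], [627.0, 215.0], [647.0, 215.0]]
('d', [0.0602, 0.1818, 0.3553], 'w', [0.0003, -0.0002, 0.0029])
('d', [0.06, 0.1815, 0.6953], 'w', [0.0003, -0.0002, 0.0029])
```

```bash
python3 -m jog '[{"gripper":0,"dx":0.06,"dy":0.182,"dz":0.2,"wx":0,"wy":0,"wz":0.003},{"gripper":0,"dx":0.06,"dy":0.182,"dz":0.35,"wx":0,"wy":0,"wz":0.003},{"gripper":0,"dx":0.06,"dy":0.182,"dz":0.45,"wx":0,"wy":0,"wz":0.003},{"gripper":0,"dx":0.06,"dy":0.182,"dz":0.55,"wx":0,"wy":0,"wz":0.003},{"gripper":0,"dx":0.06,"dy":0.182,"dz":0.62,"wx":0,"wy":0,"wz":0.003},{"gripper":0,"dx":0.06,"dy":0.182,"dz":0.67,"wx":0,"wy":0,"wz":0.003},{"gripper":0,"dx":0.06,"dy":0.182,"dz":0.70,"wx":0,"wy":0,"wz":0.003},{"gripper":0,"dx":0.06,"dy":0.182,"dz":0.70,"wx":0,"wy":0,"wz":0.003}]' 60
python3 -m jog '[{"gripper":255,"dx":0,"dy":0,"dz":0,"wx":0,"wy":0,"wz":0},{"gripper":255,"dx":0,"dy":0,"dz":0,"wx":0,"wy":0,"wz":0},{"gripper":255,"dx":0,"dy":0,"dz":0,"wx":0,"wy":0,"wz":0},{"gripper":255,"dx":0,"dy":0,"dz":0,"wx":0,"wy":0,"wz":0},{"gripper":255,"dx":0,"dy":0,"dz":0,"wx":0,"wy":0,"wz":0},{"gripper":255,"dx":0,"dy":0,"dz":0,"wx":0,"wy":0,"wz":0},{"gripper":255,"dx":0,"dy":0,"dz":0,"wx":0,"wy":0,"wz":0},{"gripper":255,"dx":0,"dy":0,"dz":0,"wx":0,"wy":0,"wz":0}]' 60
```

```text
t: 4.35
position: [0.5718, -0.2486, 0.0106]
orientation: [0.235, 0.972, 0.0, -0.0]
ft_force: [0.3, -0.4, 1.2]
grip_width: 0.0857
finger_force: 0.0
t: 5.02
position: [0.5722, -0.2501, 0.0119]
orientation: [0.235, 0.972, -0.0, 0.001]
ft_force: [1.0, -0.2, 4.1]
grip_width: 0.0151
finger_force: 60.8
```

```bash
python3 -m jog '[{"gripper":255,"dx":0,"dy":0,"dz":-0.1,"wx":0,"wy":0,"wz":0},{"gripper":255,"dx":0,"dy":0,"dz":-0.25,"wx":0,"wy":0,"wz":0},{"gripper":255,"dx":0,"dy":0,"dz":-0.45,"wx":0,"wy":0,"wz":0},{"gripper":255,"dx":0,"dy":0,"dz":-0.65,"wx":0,"wy":0,"wz":0},{"gripper":255,"dx":0,"dy":0,"dz":-0.85,"wx":0,"wy":0,"wz":0},{"gripper":255,"dx":0,"dy":0,"dz":-1,"wx":0,"wy":0,"wz":0},{"gripper":255,"dx":0,"dy":0,"dz":-1,"wx":0,"wy":0,"wz":0},{"gripper":255,"dx":0,"dy":0,"dz":-1,"wx":0,"wy":0,"wz":0}]' 60; python3 snap.py g1
```

```text
t: 5.68
position: [0.5729, -0.2502, 0.2135]
orientation: [0.235, 0.972, 0.0, 0.002]
ft_force: [-0.0, 1.1, -2.0]
grip_width: 0.0151
finger_force: 60.4
[ 0.5729 -0.2502  0.2135] 0.067 [-0.19  0.41  0.69  1.71 -0.29  1.12  1.67]
```

View pics/g1.png

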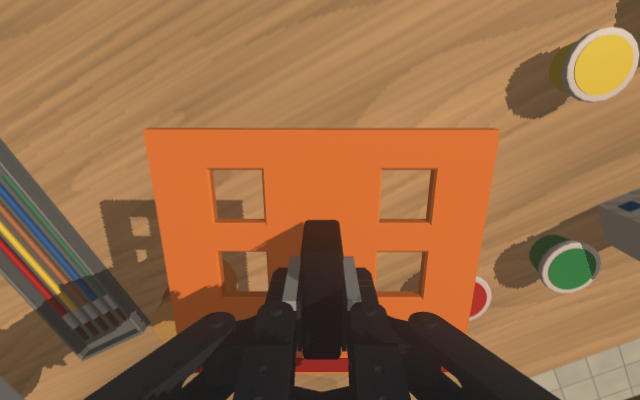

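Held level: near edge corners at (146,129), (498,129); window centres at about (237,195), (408,195), (244,273), (402,273). Fit the mask's pose in the tool frame, then plan the bed approach.

```bash
python3 - <<'E'
from h import *
import pickle
c,s=pickle.load(open("g1.pkl","rb"));Rt=R.from_quat(s["orientation"]);p=np.array(s["position"])
L=np.array([(-65,-75,6),(-65,75,6),(-35,-38,6),(-35,38,6),(5,-38,6),(5,38,6)])/1e3
A=np.array([(146,129),(498,129),(237,195),(408,195),(244,273),(402,273)])
flip=R.from_euler("y",np.pi)
def f(q): # mask in tool: offset q[:3], small rot q[3:]
    Rm=Rt*flip*R.from_rotvec(q[3:]);return (proj(c,Rm.apply(L)+p+Rt.apply(q[:3]))-A).ravel()
r=least_squares(f,[0,0,.011,0,0,0]);print("mask in tool mm,deg",(r.x[:3]*1e3).round(1),np.rad2deg(r.x[3:]).round(2),f(r.x).round(1))
g=lambda q:f([q[0],q[1],.0115,0,0,q[2]])
r=least_squares(g,[0,0,0]);print((r.x[:2]*1e3).round(1),np.rad2deg(r.x[2]),g(r.x).round(1))
B,Rb=pose([.529,.2158,.085,.2323,np.pi/6]);T=down(.2323,np.pi/6)
for off in(.10,.04,.0115):
    tp=B+Rb.apply([0,0,off]);print(off,tp.round(4))
v=down(.2323)
print(rel(p,Rt,B+Rb.apply([0,0,.1]),T)); print(Rt.inv().apply([0,0,.04])/.2)
E
```

```text
mask in tool mm,deg [ 1.2  0.6 12.8] [-0.37 -0.59  0.02] [-0.2 -1.   0.8 -1.2  1.7  0.6 -1.4  0.3  0.8  1.  -1.7  0.5]
[1.6 0.6] 0.10282374993024157 [-2.4 -1.1  3.3 -1.6  0.7  0.9 -0.7  0.7  0.2  1.5 -1.2  1.3]
0.1 [0.4803 0.2043 0.1716]
0.04 [0.5095 0.2112 0.1196]
0.0115 [0.5234 0.2145 0.095 ]
('d', [1.4514, 1.8093, 0.2056], 'w', [-0.059, -0.1581, -0.2198])
[-0.00085989  0.00026894 -0.19999797]
```

```bash
python3 -m jog '[{"gripper":255,"dx":0.3,"dy":0.38,"dz":0,"wx":0,"wy":0,"wz":0},{"gripper":255,"dx":0.72,"dy":0.9,"dz":0,"wx":0,"wy":0,"wz":0},{"gripper":255,"dx":0.72,"dy":0.9,"dz":0,"wx":0,"wy":0,"wz":0},{"gripper":255,"dx":0.72,"dy":0.9,"dz":0,"wx":0,"wy":0,"wz":0},{"gripper":255,"dx":0.72,"dy":0.9,"dz":0,"wx":0,"wy":0,"wz":0},{"gripper":255,"dx":0.72,"dy":0.9,"dz":0,"wx":0,"wy":0,"wz":0},{"gripper":255,"dx":0.72,"dy":0.9,"dz":0,"wx":0,"wy":0,"wz":0}]'
python3 -m jog '[{"gripper":255,"dx":0.2,"dy":0.25,"dz":0.05,"wx":-0.01,"wy":-0.03,"wz":-0.04},{"gripper":255,"dx":0.72,"dy":0.9,"dz":0.15,"wx":-0.059,"wy":-0.158,"wz":-0.22},{"gripper":255,"dx":0.72,"dy":0.9,"dz":0.15,"wx":-0.059,"wy":-0.158,"wz":-0.22},{"gripper":255,"dx":0.72,"dy":0.9,"dz":0.15,"wx":-0.059,"wy":-0.158,"wz":-0.22},{"gripper":255,"dx":0.72,"dy":0.9,"dz":0.15,"wx":-0.059,"wy":-0.158,"wz":-0.22},{"gripper":255,"dx":0.72,"dy":0.9,"dz":0.15,"wx":-0.059,"wy":-0.158,"wz":-0.22},{"gripper":255,"dx":0.72,"dy":0.9,"dz":0.15,"wx":-0.059,"wy":-0.158,"wz":-0.22},{"gripper":255,"dx":0.72,"dy":0.9,"dz":0.15,"wx":-0.059,"wy":-0.158,"wz":-0.22}]'
cat > plan.py <<'E'
from h import *
from rig import readout
import sys
s=readout.state();B,Rb=pose([.529,.2158,.085,.2323,np.pi/6]);T=down(.2323,np.pi/6);Rt=R.from_quat(s["orientation"])
print("mask in bed frame mm",(Rb.inv().apply(np.array(s["position"])+Rt.apply([.0013,.0006,.012])-B)*1e3).round(1),"rot deg",np.rad2deg((T.inv()*Rt).as_rotvec()).round(2))
for a in sys.argv[1:]:
    print(a,rel(np.array(s["position"]),Rt,B+Rb.apply([0,0,float(a)])-T.apply([.0013,.0006,.012]),T))
E
python3 plan.py .045 .026 .0
```

```text
t: 6.32
position: [0.5226, -0.015, 0.2079]
orientation: [0.229, 0.973, 0.001, -0.004]
ft_force: [-0.7, 0.8, -1.0]
grip_width: 0.0149
finger_force: 60.3
t: 6.98
position: [0.4738, 0.2001, 0.1753]
orientation: [-0.116, 0.961, 0.028, 0.25]
ft_force: [-1.0, -2.2, -2.1]
grip_width: 0.0153
finger_force: 60.4
mask in bed frame mm [-6.  -2.  94.9] rot deg [ 0.03  0.84 -0.45]
.045 ('d', [-0.0327, 0.0097, 0.2488], 'w', [-0.0002, -0.0047, 0.0025])
.026 ('d', [-0.0341, 0.0097, 0.3438], 'w', [-0.0002, -0.0047, 0.0025])
.0 ('d', [-0.036, 0.0098, 0.4738], 'w', [-0.0002, -0.0047, 0.0025])
```

```bash
python3 -m jog '[{"gripper":255,"dx":-0.033,"dy":0.01,"dz":0.1,"wx":0,"wy":-0.005,"wz":0.0025},{"gripper":255,"dx":-0.034,"dy":0.01,"dz":0.22,"wx":0,"wy":-0.005,"wz":0.0025},{"gripper":255,"dx":-0.034,"dy":0.01,"dz":0.32,"wx":0,"wy":-0.005,"wz":0.0025},{"gripper":255,"dx":-0.034,"dy":0.01,"dz":0.334,"wx":0,"wy":-0.005,"wz":0.0025},{"gripper":255,"dx":-0.034,"dy":0.01,"dz":0.334,"wx":0,"wy":-0.005,"wz":0.0025},{"gripper":255,"dx":-0.034,"dy":0.01,"dz":0.334,"wx":0,"wy":-0.005,"wz":0.0025}]'; python3 plan.py .024 .012 .0
python3 - <<'E'
from h import *
from rig import optics
z=lambda im,x,y,w,h,k:cv2.resize(im[y:y+h,x:x+w,::-1],None,fx=k,fy=k,interpolation=cv2.INTER_CUBIC)
t=optics.get_image("top");s=optics.get_image("side");w=optics.get_image("wrist")
cv2.imwrite("pics/c4.png",np.vstack([np.hstack([z(t,172,192,100,75,4),z(s,242,120,80,60,5)]),np.hstack([z(w,60,80,480,320,.9)[:288,:400],z(w,60,80,480,320,.9)[:288,32:432]])]))
E
```

```text
t: 7.48
position: [0.5178, 0.2117, 0.1261]
orientation: [-0.107, 0.959, 0.031, 0.261]
ft_force: [0.1, 0.0, -1.1]
grip_width: 0.0153
finger_force: 60.2
mask in bed frame mm [ 9.1 -0.8 29.5] rot deg [ 0.05 -0.53  0.59]
.024 ('d', [0.0453, 0.0038, 0.0272], 'w', [-0.0003, 0.0029, -0.0033])
.012 ('d', [0.0458, 0.0038, 0.0872], 'w', [-0.0003, 0.0029, -0.0033])
.0 ('d', [0.0464, 0.0039, 0.1472], 'w', [-0.0003, 0.0029, -0.0033])
```

View pics/c4.png

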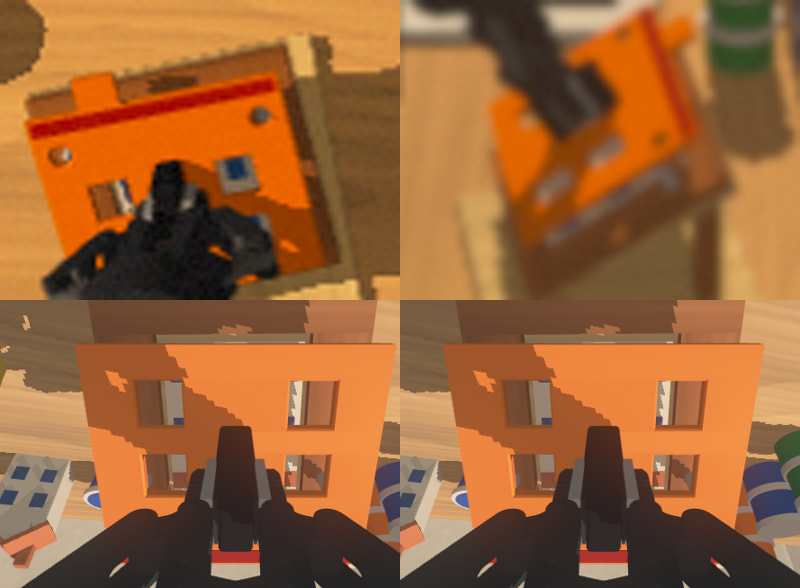

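Crops: the holes show grey in the top view at crop (60,155) and (260,115), and the mask is parallel to the bed with windows clear. I'll re-read the settled pose and check against the predicted hole pixels.

```bash
python3 plan.py .024 .012 .0; python3 - <<'E'
from h import *
from rig import optics,readout
s=readout.state();print(s["t"],np.abs(s["qvel"]).max());ct=optics.calibration("top");cs=optics.calibration("side")
B,Rb=pose([.529,.2158,.085,.2323,np.pi/6]);Rt=R.from_quat(s["orientation"]);M=np.array(s["position"])+Rt.apply([.0013,.0006,.012]);Rm=Rt*R.from_euler("y",np.pi)
h=np.array([(40,60,6),(40,-60,6),(65,75,6),(65,-75,6)])/1e3;t=np.array([(40,60,18),(40,-60,18)])/1e3
print("top crop: holes",((proj(ct,Rm.apply(h)+M)-[172,192]+.4)*4).round(0).tolist(),"tips",((proj(ct,Rb.apply(t)+B)-[172,192]+.4)*4).round(0).tolist())
E
```

```text
mask in bed frame mm [10.3  0.6 30.5] rot deg [-0.12 -0.7   0.55]
.024 ('d', [0.0512, -0.0032, 0.0321], 'w', [0.0007, 0.0039, -0.003])
.012 ('d', [0.0519, -0.0033, 0.0921], 'w', [0.0007, 0.0039, -0.003])
.0 ('d', [0.0527, -0.0035, 0.1521], 'w', [0.0007, 0.0039, -0.003])
7.6333 0.007970426783375228
top crop: holes [[59.0, 157.0], [259.0, 117.0], [22.0, 124.0], [274.0, 74.0]] tips [[69.0, 159.0], [265.0, 118.0]]
```

```bash
python3 -m jog '[{"gripper":255,"dx":0.051,"dy":-0.003,"dz":0.032,"wx":0.0007,"wy":0.0039,"wz":-0.003},{"gripper":255,"dx":0.051,"dy":-0.003,"dz":0.032,"wx":0.0007,"wy":0.0039,"wz":-0.003},{"gripper":255,"dx":0.051,"dy":-0.003,"dz":0.032,"wx":0.0007,"wy":0.0039,"wz":-0.003},{"gripper":255,"dx":0.051,"dy":-0.003,"dz":0.032,"wx":0.0007,"wy":0.0039,"wz":-0.003},{"gripper":255,"dx":0.051,"dy":-0.003,"dz":0.032,"wx":0.0007,"wy":0.0039,"wz":-0.003},{"gripper":255,"dx":0.051,"dy":-0.003,"dz":0.032,"wx":0.0007,"wy":0.0039,"wz":-0.003}]'; python3 plan.py .016 .0; python3 - <<'E'
from h import *
from rig import optics
z=lambda im,x,y,w,h,k:cv2.resize(im[y:y+h,x:x+w,::-1],None,fx=k,fy=k,interpolation=cv2.INTER_CUBIC)
t=optics.get_image("top");s=optics.get_image("side")
cv2.imwrite("pics/c5.png",np.hstack([z(t,172,205,80,50,5),z(s,262,112,50,31,8)[:250-2]] if 0 else [z(t,172,205,80,50,5),z(s,262,110,50,50,8)[:250]]))
E
python3 plan.py .016 .0
```

```text
t: 8.13
position: [0.5125, 0.2117, 0.1162]
orientation: [-0.113, 0.959, 0.03, 0.257]
ft_force: [-0.3, 0.3, -1.0]
grip_width: 0.015
finger_force: 60.3
mask in bed frame mm [-0.4  0.4 23.5] rot deg [-0.    0.04 -0.07]
.016 ('d', [-0.0021, -0.0019, 0.0375], 'w', [0.0, -0.0002, 0.0004])
.0 ('d', [-0.0022, -0.0019, 0.1175], 'w', [0.0, -0.0002, 0.0004])
mask in bed frame mm [-0.4  0.3 23.5] rot deg [ 0.01  0.04 -0.07]
.016 ('d', [-0.0021, -0.0014, 0.0373], 'w', [-0.0, -0.0002, 0.0004])
.0 ('d', [-0.0022, -0.0014, 0.1173], 'w', [-0.0, -0.0002, 0.0004])
```

View pics/c5.png

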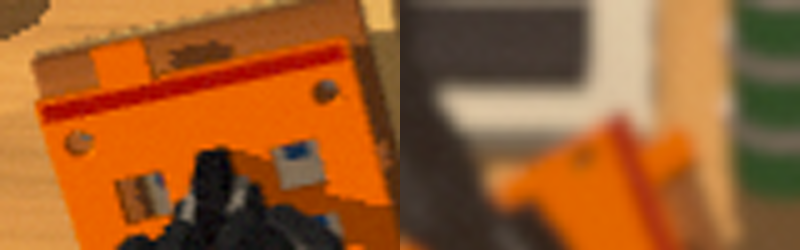

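Holes at crop (79,142), (325,91) show pin grey in their upper parts, as expected from this angle. Descending gently onto the pins, watching force.

```bash
python3 -m jog '[{"gripper":255,"dx":-0.002,"dy":-0.001,"dz":0.015,"wx":0,"wy":0,"wz":0},{"gripper":255,"dx":-0.002,"dy":-0.001,"dz":0.03,"wx":0,"wy":0,"wz":0},{"gripper":255,"dx":-0.002,"dy":-0.001,"dz":0.045,"wx":0,"wy":0,"wz":0},{"gripper":255,"dx":-0.002,"dy":-0.001,"dz":0.055,"wx":0,"wy":0,"wz":0},{"gripper":255,"dx":-0.002,"dy":-0.001,"dz":0.055,"wx":0,"wy":0,"wz":0},{"gripper":255,"dx":-0.002,"dy":-0.001,"dz":0.055,"wx":0,"wy":0,"wz":0}]'; python3 plan.py .008 .0
```

```text
t: 8.73
position: [0.518, 0.2125, 0.1062]
orientation: [-0.113, 0.96, 0.029, 0.256]
ft_force: [-0.3, 0.8, -1.4]
grip_width: 0.015
finger_force: 60.3
mask in bed frame mm [-0.6 -0.1 12.1] rot deg [ 0.04  0.1  -0.08]
.008 ('d', [-0.0029, 0.0006, 0.0205], 'w', [-0.0002, -0.0005, 0.0005])
.0 ('d', [-0.003, 0.0006, 0.0605], 'w', [-0.0002, -0.0005, 0.0005])
```

No contact so far, so I'll continue to about 3 mm.

```bash
python3 -m jog '[{"gripper":255,"dx":-0.003,"dy":0,"dz":0.01,"wx":0,"wy":0,"wz":0},{"gripper":255,"dx":-0.003,"dy":0,"dz":0.02,"wx":0,"wy":0,"wz":0},{"gripper":255,"dx":-0.003,"dy":0,"dz":0.03,"wx":0,"wy":0,"wz":0},{"gripper":255,"dx":-0.003,"dy":0,"dz":0.03,"wx":0,"wy":0,"wz":0},{"gripper":255,"dx":-0.003,"dy":0,"dz":0.03,"wx":0,"wy":0,"wz":0}]'; python3 plan.py; python3 -m jog '[{"gripper":255,"dx":0,"dy":0,"dz":0.008,"wx":0,"wy":0,"wz":0},{"gripper":255,"dx":0,"dy":0,"dz":0.016,"wx":0,"wy":0,"wz":0},{"gripper":255,"dx":0,"dy":0,"dz":0.016,"wx":0,"wy":0,"wz":0},{"gripper":255,"dx":0,"dy":0,"dz":0.016,"wx":0,"wy":0,"wz":0}]'; python3 plan.py .0
```

```text
t: 9.15
position: [0.5215, 0.2134, 0.1015]
orientation: [-0.113, 0.96, 0.03, 0.256]
ft_force: [-1.0, -0.9, -1.9]
grip_width: 0.0151
finger_force: 60.3
mask in bed frame mm [ 0.1 -0.   6.2] rot deg [ 0.03  0.08 -0.08]
t: 9.48
position: [0.5231, 0.2138, 0.0988]
orientation: [-0.113, 0.96, 0.03, 0.257]
ft_force: [-0.8, -0.1, -1.0]
grip_width: 0.015
finger_force: 60.4
mask in bed frame mm [ 0.2 -0.   3.1] rot deg [ 0.02  0.07 -0.08]
.0 ('d', [0.0011, 0.0001, 0.0154], 'w', [-0.0001, -0.0004, 0.0004])
```

```bash
python3 -m jog '[{"gripper":255,"dx":0,"dy":0,"dz":0.005,"wx":0,"wy":0,"wz":0},{"gripper":255,"dx":0,"dy":0,"dz":0.01,"wx":0,"wy":0,"wz":0},{"gripper":255,"dx":0,"dy":0,"dz":0.01,"wx":0,"wy":0,"wz":0},{"gripper":255,"dx":0,"dy":0,"dz":0.01,"wx":0,"wy":0,"wz":0}]'; python3 plan.py;  python3 -m jog '[{"gripper":255,"dx":0,"dy":0,"dz":0.005,"wx":0,"wy":0,"wz":0},{"gripper":255,"dx":0,"dy":0,"dz":0.005,"wx":0,"wy":0,"wz":0},{"gripper":255,"dx":0,"dy":0,"dz":0.005,"wx":0,"wy":0,"wz":0}]'; python3 plan.py
```

```text
t: 9.82
position: [0.5241, 0.214, 0.0971]
orientation: [-0.113, 0.96, 0.03, 0.257]
ft_force: [-0.7, 0.8, -0.8]
grip_width: 0.0153
finger_force: 60.3
mask in bed frame mm [ 0.2 -0.   1.1] rot deg [ 0.02  0.07 -0.07]
t: 10.07
position: [0.5245, 0.2141, 0.0963]
orientation: [-0.112, 0.96, 0.03, 0.257]
ft_force: [-0.5, -1.9, 0.1]
grip_width: 0.0145
finger_force: 60.6
mask in bed frame mm [ 0.2 -0.1  0.2] rot deg [ 0.02  0.07 -0.07]
```

```bash
python3 -m jog '[{"gripper":255,"dx":0,"dy":0,"dz":0.005,"wx":0,"wy":0,"wz":0},{"gripper":255,"dx":0,"dy":0,"dz":0.005,"wx":0,"wy":0,"wz":0},{"gripper":255,"dx":0,"dy":0,"dz":0.005,"wx":0,"wy":0,"wz":0}]'; python3 plan.py; python3 -m jog '[{"gripper":255,"dx":0,"dy":0,"dz":0.005,"wx":0,"wy":0,"wz":0},{"gripper":255,"dx":0,"dy":0,"dz":0.005,"wx":0,"wy":0,"wz":0},{"gripper":255,"dx":0,"dy":0,"dz":0.005,"wx":0,"wy":0,"wz":0}]'; python3 plan.py
```

```text
t: 10.32
position: [0.5245, 0.2141, 0.0962]
orientation: [-0.112, 0.96, 0.03, 0.257]
ft_force: [-10.7, -2.7, 12.8]
grip_width: 0.0147
finger_force: 63.0
mask in bed frame mm [ 0.2 -0.   0.1] rot deg [ 0.01  0.06 -0.05]
t: 10.57
position: [0.5245, 0.2141, 0.0961]
orientation: [-0.112, 0.96, 0.03, 0.257]
ft_force: [-21.3, -6.5, 27.5]
grip_width: 0.0152
finger_force: 65.6
mask in bed frame mm [ 0.1 -0.  -0. ] rot deg [ 0.01  0.06 -0.03]
```

Stopped firmly flush (force along the bed normal at the expected height). I'll relax the push, open, and back out along the normal.

```bash
python3 -m jog '[{"gripper":255,"dx":0,"dy":0,"dz":-0.008,"wx":0,"wy":0,"wz":0},{"gripper":255,"dx":0,"dy":0,"dz":-0.008,"wx":0,"wy":0,"wz":0},{"gripper":255,"dx":0,"dy":0,"dz":-0.008,"wx":0,"wy":0,"wz":0}]' 20; python3 plan.py; python3 -m jog '[{"gripper":100,"dx":0,"dy":0,"dz":0,"wx":0,"wy":0,"wz":0},{"gripper":60,"dx":0,"dy":0,"dz":0,"wx":0,"wy":0,"wz":0},{"gripper":60,"dx":0,"dy":0,"dz":0,"wx":0,"wy":0,"wz":0},{"gripper":60,"dx":0,"dy":0,"dz":0,"wx":0,"wy":0,"wz":0},{"gripper":60,"dx":0,"dy":0,"dz":0,"wx":0,"wy":0,"wz":0},{"gripper":60,"dx":0,"dy":0,"dz":0,"wx":0,"wy":0,"wz":0}]'; python3 -m jog '[{"gripper":60,"dx":0,"dy":0,"dz":-0.06,"wx":0,"wy":0,"wz":0},{"gripper":60,"dx":0,"dy":0,"dz":-0.15,"wx":0,"wy":0,"wz":0},{"gripper":60,"dx":0,"dy":0,"dz":-0.3,"wx":0,"wy":0,"wz":0},{"gripper":60,"dx":0,"dy":0,"dz":-0.5,"wx":0,"wy":0,"wz":0},{"gripper":60,"dx":0,"dy":0,"dz":-0.6,"wx":0,"wy":0,"wz":0},{"gripper":60,"dx":0,"dy":0,"dz":-0.6,"wx":0,"wy":0,"wz":0},{"gripper":60,"dx":0,"dy":0,"dz":-0.6,"wx":0,"wy":0,"wz":0}]'; python3 snap.py z1; python3 - <<'E'
from h import *
from rig import optics
w=cv2.imread("pics/z1.png");s=optics.get_image("side")[:,:,::-1]
cv2.imwrite("pics/c6.png",np.hstack([w[:400,100:560],cv2.resize(s[110:200,242:318],(338,400),interpolation=cv2.INTER_CUBIC)]))
E
```

```text
t: 10.82
position: [0.5245, 0.2141, 0.0962]
orientation: [-0.112, 0.96, 0.03, 0.257]
ft_force: [-8.8, -1.9, 9.8]
grip_width: 0.0148
finger_force: 62.3
mask in bed frame mm [ 0.1 -0.   0.1] rot deg [ 0.01  0.07 -0.06]
t: 11.32
position: [0.5249, 0.2143, 0.096]
orientation: [-0.113, 0.959, 0.03, 0.257]
ft_force: [0.6, -0.2, -0.5]
grip_width: 0.0652
finger_force: 0.0
t: 11.9
position: [0.4669, 0.2011, 0.2014]
orientation: [-0.112, 0.959, 0.031, 0.258]
ft_force: [0.2, 0.1, -0.0]
grip_width: 0.0654
finger_force: 0.0
[0.4669 0.2011 0.2014] 0.057 [-0.94 -0.14  0.32  2.35  0.51  0.48  0.79]
```

View pics/c6.png

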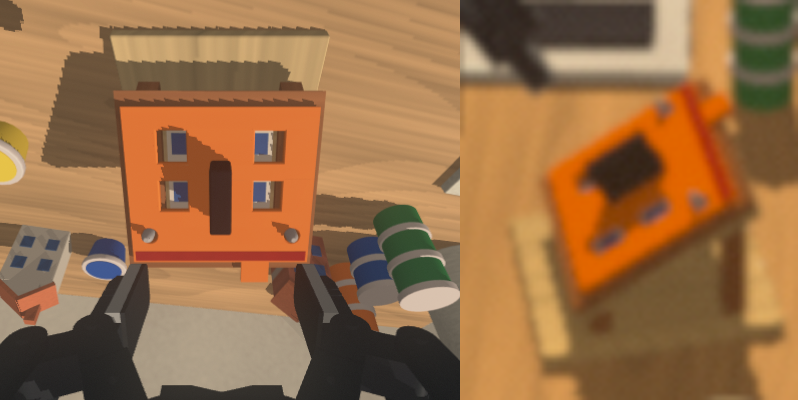

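The mask lies flush on the frame with both pins through the holes (crop (149,235) and (292,236)) and the red roof edge up the slope. The gripper is clear of everything.

```bash
python3 -c "
from rig import r;print(r.hand_in())"
```

```text
the job is handed in; nothing more can be done
None
```

The mask lies flush on the stand with both pins through its holes and the roof edge up the slope; it was held until down, then released, and the job was handed in at about 12 s, with no contact with the pots, houses or jar noticed.

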